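# Set the noodle-press barrel to its pointer and prove the lever

## Task

Get the hand noodle press ready: leaving the barrel standing in its seat, turn it until the slot in its rim faces the pointer on the base plate, then swing the lever down by its crossbar as far as its stop, so that the fin under it drops into the slot, hold it there for a moment and let it spring back up. Let go, with the slot still facing the pointer, and do not disturb the other things on the table.

Things in the scene. Friction and masses are not known exactly. Their poses are not given: they have to be found in the camera images.
- press: grey noodle press, bolted down. Origin: table top, on the axis of the barrel's seat; z up. Base plate 150 mm in x, y = -85 to +175 mm, 15 mm thick; seat collar (bore 63, outside 77 mm) rises 12 mm from it round the origin. The lever's two upright cheeks, tops 120 mm above the table, fill y = +105 to +155, x = -26 to +26 mm; the pointer is on the -y side
- mark (a point): tip of the pointer, a dark steel wedge 6 mm high on the base plate, at (0, -46, 21) mm in the press frame. Seen from the seat's axis it lies towards -y of the press, in the plane in which the lever swings: the slot must face this way
- barrel: steel barrel, 60 mm diameter, 75 mm high, about 0.6 kg, loose in the seat collar on the plate (1.5 mm play all round), free to be turned there. Origin: centre of its underside, z up its axis; the rim slot is on its +x side. Top 22 mm: open rim, wall 4 mm; filled by its plunger below. Grip it across the body, from the collar (27 mm above the table) to the rim (90 mm)
- slot (a point): centre of the slot in the barrel's rim: 14 mm wide, cut through the wall and 22 mm deep from the rim; this point is 28 mm from the barrel's axis and 64 mm above its underside, on its +x side
- lever (a joint): angle of the sprung lever (rad): 0 up at rest (leaning 10 degrees back past upright, away from the barrel), 1.745 down at its stop, level over the barrel. Held down by about 8 N at the crossbar. A fin under it, 8 mm thick, 20 mm long, 159 mm from the hinge, reaches 31 mm below its centre line; if the slot is not under it, it lands on the rim and the lever stops 0.1 rad short
- lever_hinge (a point): axis of the lever's hinge, at (0, 130, 105) mm in the press frame; the axis runs along x of the press
- lever_grip (a point): centre of the lever's wooden crossbar: round, 18 mm diameter, 110 mm long plus 4 mm end caps, parallel to x of the press, 215 mm from the hinge; moves with the lever, 317 mm above the table at rest, 105 mm when down. The lever's steel arm, 16 mm wide, meets it in the middle. z of this point is up along the vertical at rest
- bowl: white bowl, 110 mm across, 55 mm high, loose; not to be disturbed. Origin: centre of its underside
- can_a: brass-coloured drink can, 52 mm diameter, 92 mm high, loose, beside the press; not to be disturbed. Origin: centre of its underside
- remote: black remote control, 50 x 160 x 20 mm (its length along its y), loose, beside the press; not to be disturbed. Origin: centre of its underside
- can_b: a second such can, farther off; not to be disturbed. Origin: centre of its underside
- beaker: steel cup, 76 mm across, 85 mm high, loose; not to be disturbed. Origin: centre of its underside
- jar: amber jar, 80 mm diameter, 110 mm high, loose; not to be disturbed. Origin: centre of its underside
Not all that is in view belongs to the job. Leave any pink or purple look-alike of the barrel alone.

How it is judged:
On the way, in this order (a step that is already met when the one before it is completed fails the run):
1. the slot faces the pointer (its centre within 4 mm of the pointer's line), barrel seated, lever up (x of slot in the frame of press between -0.004 and 0.004 m and y of slot in the frame of press below -0.02 m and z of barrel in the frame of press below 0.018 m and angle between barrel's own z axis and vertical below 0.06 rad and value of joint lever below 0.3 rad), for 0.2 s.
2. lever swung to its stop (within 0.04 rad), fin in the slot (x of slot in the frame of press between -0.005 and 0.005 m and y of slot in the frame of press below -0.02 m and value of joint lever above 1.705 rad), for 0.3 s.
3. lever back up at rest (value of joint lever below 0.08 rad), for 0.2 s.
At the end, for the whole second after the job is handed in: The slot's centre is within 5 mm of the pointer's line and on the pointer's side, the barrel stands upright and at rest on the plate in its seat, and the lever is up at rest (within 0.08 rad) (x of slot in the frame of press between -0.005 and 0.005 m and y of slot in the frame of press below -0.02 m and z of barrel in the frame of press below 0.018 m and angle between barrel's own z axis and vertical below 0.06 rad and value of joint lever below 0.08 rad and linear speed of barrel below 0.02 m/s); the robot touches nothing.
It fails at once if the barrel is lifted out of its seat (more than 10 mm) (z of barrel in the frame of press above 0.025 m).
It fails at once if a bystander is moved by more than 30 mm (distance of any of bowl, can_a, remote, can_b, beaker, jar from where it was at the start of the episode above 0.03 m).
It also fails if it takes over 72 s, if anything falls off the work surface, if the arm or the gripper's body presses on something with over 40 N, if the wrist force passes 120 N, or if a joint passes its speed limit or range.

## Robot

A 6-joint arm with a two-finger parallel gripper is mounted at the origin on the work surface. World frame = base frame: x ahead of the robot, y to its left, z up, the work surface at z = 0. Lengths are in m, angles in rad, forces in N, time in s.
With the tool pointing down it reaches from about 0.4 to 0.925 m from the base axis. Payload 12.5 kg.
Tool frame: the origin (TCP) lies on the centre line of the jaws, within the pads' length; the fingertips stand 14 mm ahead of it and the grasp point (between the pads) lies 5 mm behind it; z points along the fingers, y is the line along which they close (so a half turn about z gives the same grasp; the last joint's range is limited). The gripper opens to 95 mm and grips with 3 to 60 N. Pads are 20 mm wide; open, the fingers measure 119 mm over their backs; the gripper's body (75 mm by 180 mm) begins 59 mm behind the grasp point.
Start: joints at [1.197, 0.491, 1.559, -0, 1.092, -0.106], TCP at [0.165, 0.603, 0.229] pointing down, gripper open.
Joint ranges: [-3.1, 3.1], [-0.84, 2.19], [0.05, 2.79], [-1.13, 4.28], [0.06, 2.93], [-2.69, 2.69]. Speed limits (rad/s): [2.22, 2.22, 2.79, 3.14, 3.14, 3.14].

## Interface

Orientations are given as a unit quaternion [w, x, y, z].
In Python, from workcell import monitor, get_image, robot gives the robot as it stands. The module is installed in compiled form; this text tells all that it offers.
- The arm moves only by the tool arm_command, never from a script. Its argument "increments" is one flat list of numbers, 7 for each row, row after row: the shift along the tool's x, y, z in mm, then the turn, a rotation vector about the tool's x, y, z in rad, then the finger opening in mm, from 0 to 95.1. A call has 1 to 10 rows; each row is the pose to reach, as a shift and turn from the pose commanded when the call began, along the tool's axes at that moment; what a row does not reach only later rows make up. A row lasts 1/10 s, in which the tool goes at most 50 mm and 8.59 degrees, less where a joint would pass 70% of its speed; a pose out of reach is approached as far as the arm can. A call with a gripper value outside its range is refused whole. The fingers move at their own pace and stop on an object; the grip force is fixed at half the most. Time passes only in rows, so rows that repeat a pose let the fingers close. It gives the time, the measured TCP pose, the force, the opening and the grip force at its end, in the units of the state.
- monitor.get_obs(): the state, without advancing time (a new reading comes with each control period).
- get_image(name): name is "scene" or "top"; returns a dict with "color" (384x512x3 uint8, red, green, blue), "z_map" (384x512 float32, m along the optical axis (not along the pixel's ray), 0 where there is no reading), "vfov" (degrees; the focal length in pixels is half the picture's height over the tangent of half this angle, whatever the lens; pixels are square), "cx", "cy" (the principal point, pixels), "xyz" and "orientation" of the camera in the world. Camera axes: x right, y down, z forward; pixel columns grow to the right and rows downward; lengths in m; the calibration is good to about 2 mm. A picture is of the moment at which its call begins.
- robot.close_job(): hands the job in; it is judged then, once.
The state is a dict: "time_s": time; "joint_pos": joint angles; "dq": joint speeds; "effort": joint torques, N m; "eef_pos": TCP position; "tool_rot": TCP orientation; "wrist_force": force on the tool from outside, world axes, zero at the start; "ft_torque": the same for the moment, N m; "finger_gap": finger opening in m; "grip_force": force on a finger pad.
Only numpy, scipy, OpenCV 4.12 (cv2) and the standard library are available. Lean on these libraries where they do the work, as an engineer would, in place of code of your own. Each camera call takes 0.05 s, during which the arm holds its last target. There are 200 camera calls.

## Working session

There is one attempt and no reset: what is moved stays moved. The work goes in short steps, Python scripts to look and compute and a tool call to move; the robot and the scene stay as the last step left them, time stands still between calls to the robot, and variables do not carry over. Pictures are saved under pics/ and viewed, at most 11 in all, crops included, and the job is handed in when it is done.

Besides the shell and the picture viewer there is one more tool, called after "Call:" as name(argument=value, ...) on one line, values as JSON. arm_command: Moves the arm, as the interface text tells. Its arguments: {"type":"object","properties":{"increments":{"type":"array","items":{"type":"number"}}},"required":["increments"]}

```bash
mkdir -p pics; cat > h.py <<'E'
import numpy as np, cv2
from scipy.spatial.transform import Rotation as R
from workcell import monitor, get_image, robot
def rot(q): return R.from_quat([q[1],q[2],q[3],q[0]]).as_matrix()
def cloud(im):
    z=im["z_map"].astype(float); h,w=z.shape
    f=h/2/np.tan(np.radians(im["vfov"])/2)
    u,v=np.meshgrid(np.arange(w),np.arange(h))
    P=np.stack([(u-im["cx"])/f*z,(v-im["cy"])/f*z,z],-1)
    return P@rot(im["orientation"]).T+np.array(im["xyz"]), z>0
def save(im,n,box=None,k=1.5):
    c=im["color"][:,:,::-1]
    if box: c=c[box[1]:box[3],box[0]:box[2]]
    cv2.imwrite("pics/"+n,cv2.resize(c,None,fx=k,fy=k,interpolation=cv2.INTER_CUBIC))
E
python3 - <<'E'
from h import *
import pickle
d={n:get_image(n) for n in("top","scene")}
pickle.dump(d,open("d0.pkl","wb"))
for n in d: save(d[n],n+"0.png"); print(n,d[n]["xyz"],d[n]["orientation"],d[n]["vfov"],d[n]["cx"],d[n]["cy"])
print(monitor.get_obs())
E
```

```text
top [ 0.39425704 -0.05475243  1.49138546] [ 0.03714216 -0.70466387  0.70734188 -0.04167448] 48.61400784546211 253.25106255664352 197.89950110558024
scene [ 1.2715483  -0.68420275  0.99426854] [-0.38433737  0.82356031  0.37610348 -0.18049756] 54.803569177296 252.06282009041257 192.22607379092236
{'time_s': 0.1, 'joint_pos': array([ 1.19739189e+00,  4.91494223e-01,  1.55937305e+00,  5.71474757e-06,
        1.09167836e+00, -1.05614482e-01]), 'dq': array([ 0.00088888, -0.0006058 , -0.0016616 , -0.00122325,  0.00101433,
        0.00043071]), 'effort': array([ 2.83435911e-03, -6.13614821e+01, -2.58608115e+01,  6.94049033e-02,
        4.70051193e-02, -1.20917079e-05]), 'eef_pos': array([0.16529211, 0.60255177, 0.22812864]), 'tool_rot': array([-1.15498970e-04,  1.33496554e-01,  9.91049163e-01, -4.62288804e-04]), 'wrist_force': array([ 0.1075777 , -0.39121433,  0.26779737]), 'ft_torque': array([ 0.02311045, -0.00271853, -0.01082339]), 'grip_force': 0.0, 'finger_gap': 0.09520769925985872}
```

View pics/top0.png

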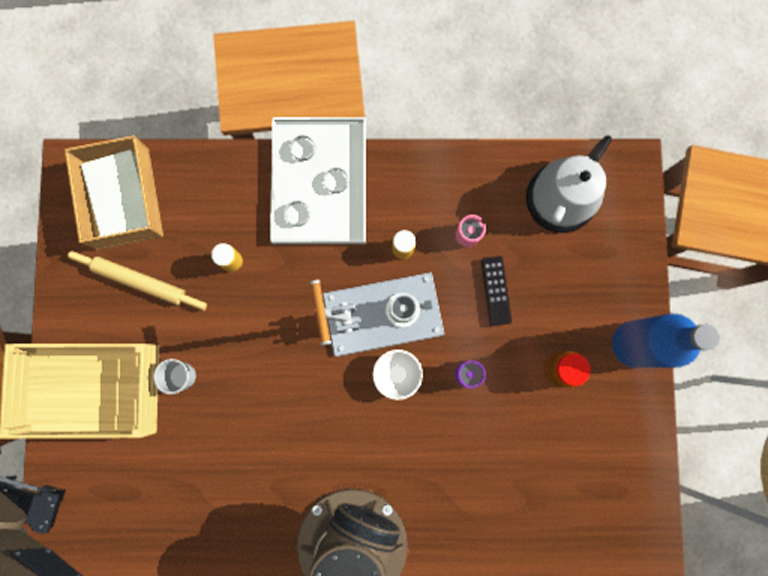

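View pics/scene0.png

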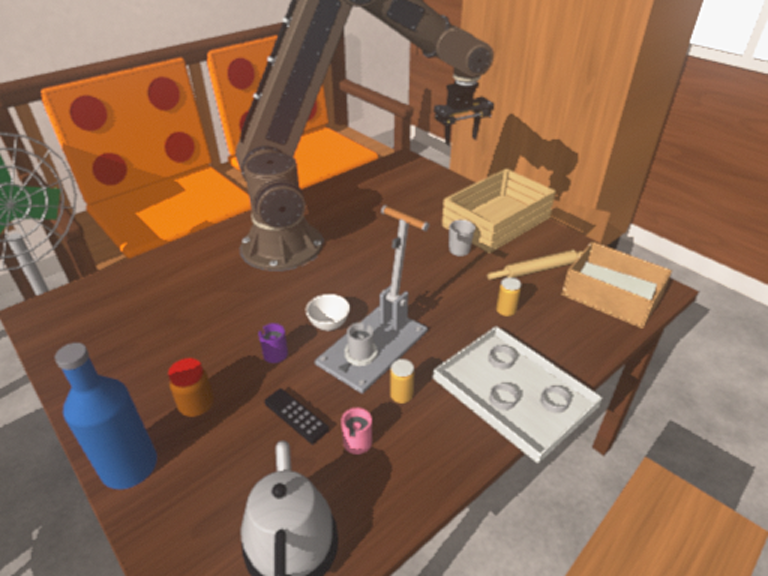

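The top view shows the press plate with corners at about (328,354), (320,290), (432,273) and (443,334), and the barrel at (403,308). The crossbar is at (320,312), and the arm is clear to the left. The scene view shows the lever up. Next I'll crop the barrel and plate.

```bash
python3 - <<'E'
from h import *
import pickle
d=pickle.load(open("d0.pkl","rb"))
save(d["top"],"t1.png",(200,175,305,245),7.5)
save(d["scene"],"s1.png",(205,205,290,265),9)
for n in d:
    P,ok=cloud(d[n])
    c=P[...,:2]-[0.57,-0.06]
    # plate: z 11..19 mm & grey
    col=d[n]["color"].astype(int); sat=col.max(-1)-col.min(-1)
    m=ok&(abs(P[...,2]-0.015)<.006)&(sat<40)&(np.hypot(c[...,0],c[...,1])<.3)
    k,l,s,_=cv2.connectedComponentsWithStats(m.astype(np.uint8))
    i=1+s[1:,4].argmax(); q=P[l==i]
    print(n,s[i],q.mean(0),cv2.minAreaRect((q[:,:2]*1000).astype(np.float32)),)
    # rim
    m=ok&(abs(P[...,2]-0.09)<.006)&(sat<50)&(abs(P[...,1]+.1)<.15)&(abs(P[...,0]-.57)<.15)
    q=P[m]; print(m.sum(), q.mean(0),cv2.minEnclosingCircle((q[:,:2]*1000).astype(np.float32)))
E
```

```text
top [ 216  181   80   56 2294] [ 0.52039894 -0.075177    0.01440412] ((521.9158935546875, -72.00148010253906), (149.19931030273438, 259.362060546875), 11.037575721740723)
218 [ 0.63267734 -0.11675789  0.09044521] ((586.812255859375, -55.921451568603516), 134.2503204345703)
scene [ 210  204   75   58 1478] [ 0.54163771 -0.08546216  0.01435221] ((524.9794311523438, -70.74252319335938), (152.83645629882812, 261.98876953125), 10.199305534362793)
230 [ 0.61484625 -0.10039796  0.08999443] ((599.2277221679688, -58.86384963989258), 124.9664306640625)
```

View pics/t1.png

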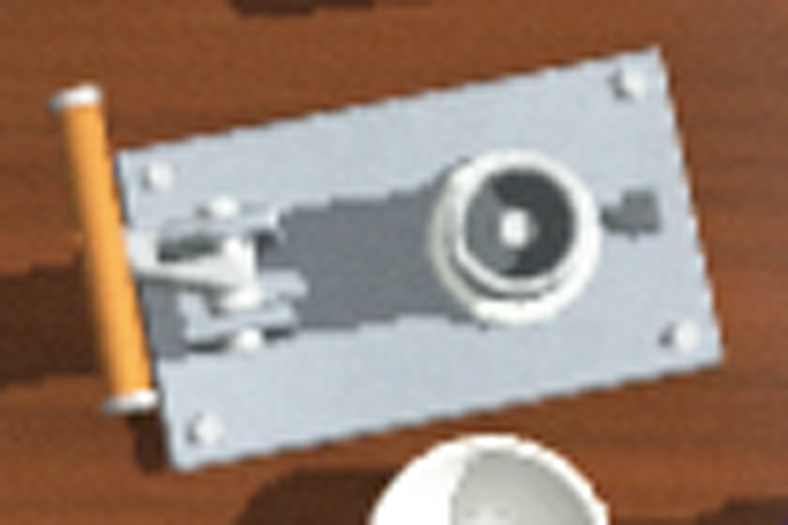

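View pics/s1.png

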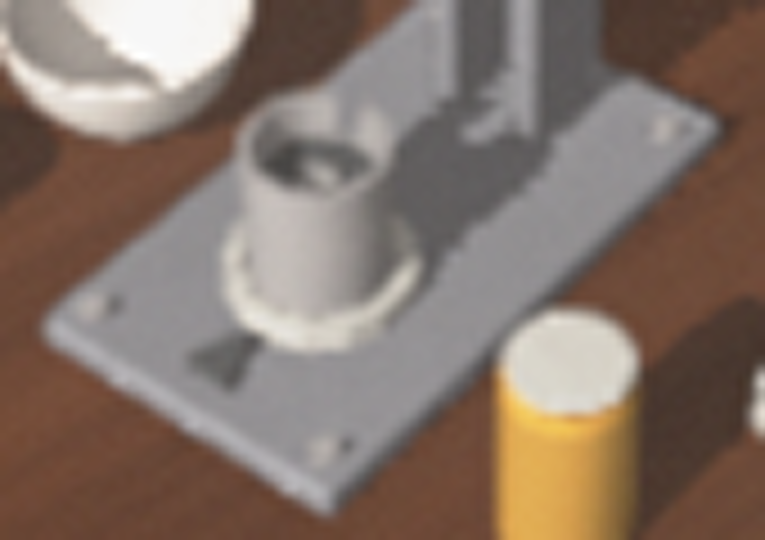

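```bash
cat >> h.py <<'E'
from scipy.optimize import least_squares
def rim(im,c0):
    P,ok=cloud(im); P=P[ok]
    m=(abs(P[:,2]-.09)<.005)&(np.hypot(*(P[:,:2]-c0).T)<.042); q=P[m]
    r=least_squares(lambda p:np.abs(np.hypot(q[:,0]-p[0],q[:,1]-p[1])-.028),c0,loss="soft_l1",f_scale=.002)
    return r.x,q,P
E
python3 - <<'E'
from h import *
import pickle
d=pickle.load(open("d0.pkl","rb"))
for n in d:
    c,q,P=rim(d[n],np.array([.531,-.115]))
    print(n,c,len(q),q[:,2].mean())
    a=np.degrees(np.arctan2(q[:,1]-c[1],q[:,0]-c[0]))
    print(np.histogram(a,bins=np.arange(-180,181,10))[0])
    r=np.hypot(*(P[:,:2]-c).T); m=(r>.0265)&(r<.0295)
    a=np.degrees(np.arctan2(P[m,1]-c[1],P[m,0]-c[0])); z=P[m,2]
    print([ (int(t),int(1000*np.median(z[(a>=t)&(a<t+10)])) if ((a>=t)&(a<t+10)).any() else None) for t in range(-180,180,10)])
E
```

```text
top [ 0.53047272 -0.1161685 ] 58 0.08943024029808115
[2 1 3 1 0 1 3 1 3 3 1 2 2 1 2 3 0 3 1 1 2 1 1 1 2 1 3 2 0 0 2 1 2 2 2 2]
[(-180, 65), (-170, 58), (-160, 89), (-150, 54), (-140, 95), (-130, 53), (-120, 89), (-110, 89), (-100, 88), (-90, 90), (-80, 90), (-70, 91), (-60, 91), (-50, 77), (-40, 87), (-30, 86), (-20, 72), (-10, 87), (0, 93), (10, 78), (20, 93), (30, 83), (40, 93), (50, 91), (60, 86), (70, 87), (80, 86), (90, 93), (100, 45), (110, 62), (120, 59), (130, 65), (140, 36), (150, 71), (160, 60), (170, 84)]
scene [ 0.53381658 -0.11497111] 65 0.08819605592165557
[2 1 3 2 1 1 3 1 1 2 1 3 3 2 2 4 2 2 1 3 1 2 1 1 2 1 1 2 0 0 1 3 5 1 1 3]
[(-180, 81), (-170, 76), (-160, 80), (-150, 89), (-140, 90), (-130, 89), (-120, 55), (-110, 48), (-100, 48), (-90, 54), (-80, 59), (-70, 62), (-60, 34), (-50, 58), (-40, 58), (-30, 53), (-20, 64), (-10, 44), (0, 46), (10, 54), (20, 48), (30, 68), (40, 87), (50, 89), (60, 87), (70, 82), (80, 85), (90, 74), (100, None), (110, None), (120, 80), (130, 82), (140, 77), (150, 79), (160, 75), (170, 86)]
```

```bash
cat >> h.py <<'E'
O=np.array([.532,-.1156]); YAW=10.6
def press(x,y,z):  # press mm -> world m
    return np.array([*(O+R.from_euler('z',YAW,degrees=True).as_matrix()[:2,:2]@[x/1e3,y/1e3]),z/1e3])
def inc(pos,psi):
    """increments (mm, rad) from now to TCP pos, tool down with tool y at world angle psi deg"""
    o=monitor.get_obs(); M=rot(o["tool_rot"]); p=np.radians(psi)
    y=np.array([np.cos(p),np.sin(p),0]); z=np.array([0,0,-1]); T=np.c_[np.cross(y,z),y,z]
    print("t",o["time_s"],"pos",o["eef_pos"].round(4),"shift",(M.T@(np.array(pos)-o["eef_pos"])*1e3).round(1),"turn",R.from_matrix(M.T@T).as_rotvec().round(3))
E
python3 - <<'E'
from h import *
inc([.165,.603,.40],74.66); inc([.45,.30,.40],0);inc([.532,-.1156,.40],-100)
E
```

```text
t 0.1 pos [0.1653 0.6026 0.2281] shift [   0.4    0.2 -171.9] turn [-0.001 -0.    -0.   ]
t 0.1 pos [0.1653 0.6026 0.2281] shift [-354.6 -216.6 -171.7] turn [-1.000e-03  1.000e-03  1.303e+00]
t 0.1 pos [0.1653 0.6026 0.2281] shift [-543.6 -595.7 -171.4] turn [-0.000e+00  1.000e-03  3.048e+00]
```

Call:
arm_command(increments=[0, 0, -172, 0, 0, 0.3, 95, 0, 0, -172, 0, 0, 0.45, 95, 0, 0, -172, 0, 0, 0.6, 95, -355, -217, -172, 0, 0, 1.3, 95, -355, -217, -172, 0, 0, 1.3, 95, -355, -217, -172, 0, 0, 1.3, 95, -355, -217, -172, 0, 0, 1.3, 95, -355, -217, -172, 0, 0, 1.3, 95, -355, -217, -172, 0, 0, 1.3, 95, -355, -217, -172, 0, 0, 1.3, 95])

```text
time_s: 1.1
eef_pos: [0.4056, 0.3463, 0.3971]
tool_rot: [-0.0, 0.707, 0.707, -0.0]
wrist_force: [1.7, 0.7, 0.3]
finger_gap: 0.0948
grip_force: 0.0
```

```bash
python3 - <<'E'
from h import *
inc([.532,-.1156,.40],-110)
print(monitor.get_obs()["joint_pos"].round(3))
E
```

```text
t 1.1 pos [0.4056 0.3463 0.3971] shift [-461.8  126.6   -2.9] turn [-0.     0.     1.919]
[0.583 0.227 1.518 0.    1.397 0.583]
```

Call:
arm_command(increments=[-462, 126, 0, 0, 0, 1.919, 95, -462, 126, 0, 0, 0, 1.919, 95, -462, 126, 0, 0, 0, 1.919, 95, -462, 126, 0, 0, 0, 1.919, 95, -462, 126, 0, 0, 0, 1.919, 95, -462, 126, 0, 0, 0, 1.919, 95, -462, 126, 0, 0, 0, 1.919, 95, -462, 126, 0, 0, 0, 1.919, 95, -462, 126, 0, 0, 0, 1.919, 95, -462, 126, 0, 0, 0, 1.919, 95])

```text
time_s: 2.1
eef_pos: [0.5324, -0.1169, 0.3965]
tool_rot: [-0.0, 0.999, 0.033, -0.0]
wrist_force: [-0.2, 0.5, -1.0]
finger_gap: 0.095
grip_force: 0.0
```

Call:
arm_command(increments=[0, 0, 0, 0, 0, 0.28, 95, 0, 0, 0, 0, 0, 0.42, 95, 0, 0, 0, 0, 0, 0.42, 95, 0, 0, 0, 0, 0, 0.42, 95, 0, 0, 0, 0, 0, 0.42, 95])

```text
time_s: 2.6
eef_pos: [0.532, -0.1135, 0.3969]
tool_rot: [-0.0, 0.985, -0.17, -0.0]
wrist_force: [0.1, 0.6, 0.5]
finger_gap: 0.0949
grip_force: 0.0
```

```bash
python3 - <<'E'
from h import *
inc([.532,-.1156,.2],-110); inc([.532,-.1156,.063],-110)
print(monitor.get_obs()["joint_pos"].round(3))
E
```

```text
t 2.6 pos [ 0.532  -0.1135  0.3969] shift [  0.7   2.  196.9] turn [-0.     0.     0.007]
t 2.6 pos [ 0.532  -0.1135  0.3969] shift [  0.8   2.  333.9] turn [-0.     0.     0.007]
[-0.332  0.245  1.494  0.     1.403  1.582]
```

Call:
arm_command(increments=[1, 2, 50, 0, 0, 0.007, 95, 1, 2, 100, 0, 0, 0.007, 95, 1, 2, 150, 0, 0, 0.007, 95, 1, 2, 200, 0, 0, 0.007, 95, 1, 2, 230, 0, 0, 0.007, 95, 1, 2, 260, 0, 0, 0.007, 95, 1, 2, 285, 0, 0, 0.007, 95, 1, 2, 310, 0, 0, 0.007, 95, 1, 2, 334, 0, 0, 0.007, 95, 1, 2, 334, 0, 0, 0.007, 95])

```text
time_s: 3.6
eef_pos: [0.5312, -0.1153, 0.0607]
tool_rot: [-0.0, 0.985, -0.174, -0.002]
wrist_force: [-0.1, -0.4, 0.3]
finger_gap: 0.095
grip_force: 0.0
```

```bash
python3 - <<'E'
from h import *
im=get_image("scene"); save(im,"s2.png",(190,90,310,270),3.3)
inc([.532,-.1156,.063],-110)
E
```

```text
t 3.65 pos [ 0.5319 -0.1155  0.0623] shift [ 0.1  0.  -0.7] turn [-0.     0.003 -0.002]
```

View pics/s2.png

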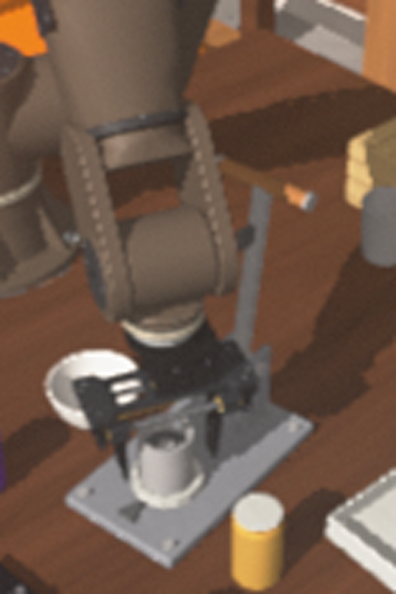

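The fingers straddle the barrel at about (165,465), with the wrist clear of the lever. Closing the gripper now, then turning.

Call:
arm_command(increments=[0, 0, 0, 0, 0, 0, 55, 0, 0, 0, 0, 0, 0, 55, 0, 0, 0, 0, 0, 0, 55, 0, 0, 0, 0, 0, 0, 55, 0, 0, 0, 0, 0, 0, 55, 0, 0, 0, 0, 0, 0, 55, 0, 0, 0, 0, 0, 0, 55, 0, 0, 0, 0, 0, 0, 55])

```text
time_s: 4.45
eef_pos: [0.5325, -0.1161, 0.0636]
tool_rot: [0.0, 0.984, -0.176, 0.0]
wrist_force: [-2.1, -1.9, 6.6]
finger_gap: 0.0597
grip_force: 30.0
```

Call:
arm_command(increments=[0, 0, 0, 0, 0, -0.13, 55, 0, 0, 0, 0, 0, -0.27, 55, 0, 0, 0, 0, 0, -0.41, 55, 0, 0, 0, 0, 0, -0.55, 55, 0, 0, 0, 0, 0, -0.69, 55, 0, 0, 0, 0, 0, -0.83, 55, 0, 0, 0, 0, 0, -0.97, 55, 0, 0, 0, 0, 0, -1.11, 55, 0, 0, 0, 0, 0, -1.25, 55, 0, 0, 0, 0, 0, -1.39, 55])

```text
time_s: 5.45
eef_pos: [0.5316, -0.1155, 0.0636]
tool_rot: [-0.001, 0.867, 0.498, -0.0]
wrist_force: [-8.3, 0.4, 13.3]
finger_gap: 0.0597
grip_force: 30.0
```

Call:
arm_command(increments=[0, 0, 0, 0, 0, -0.14, 55, 0, 0, 0, 0, 0, -0.28, 55, 0, 0, 0, 0, 0, -0.42, 55, 0, 0, 0, 0, 0, -0.56, 55, 0, 0, 0, 0, 0, -0.7, 55, 0, 0, 0, 0, 0, -0.84, 55, 0, 0, 0, 0, 0, -0.98, 55, 0, 0, 0, 0, 0, -1.12, 55, 0, 0, 0, 0, 0, -1.26, 55, 0, 0, 0, 0, 0, -1.4, 55])

```text
time_s: 6.45
eef_pos: [0.5294, -0.1159, 0.0636]
tool_rot: [-0.003, 0.343, 0.939, -0.001]
wrist_force: [-21.9, -8.2, 21.6]
finger_gap: 0.0599
grip_force: 30.0
```

```bash
python3 - <<'E'
from h import *
im=get_image("scene"); save(im,"s3.png",(205,195,290,265),8.5)
inc([.532,-.1156,.063],60.6)
E
```

```text
t 6.5 pos [ 0.5293 -0.1159  0.0637] shift [-1.9  1.9  0.6] turn [-0.003 -0.006 -0.178]
```

View pics/s3.png

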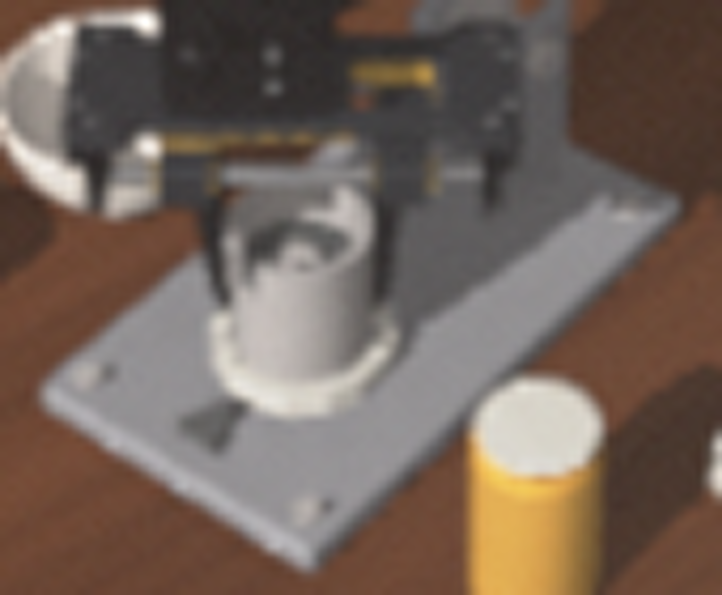

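The slot is at (240,260), about 10° short of the pointer at (215,425). I'll finish the turn and relax the side load.

Call:
arm_command(increments=[1, 0, -1, 0, 0, -0.09, 55, 2, -1, -1, 0, 0, -0.185, 55, 2, -1, -1, 0, 0, -0.185, 55, 2, -1, -1, 0, 0, -0.185, 55])

```text
time_s: 6.9
eef_pos: [0.5292, -0.1148, 0.0637]
tool_rot: [-0.001, 0.258, 0.966, 0.0]
wrist_force: [-5.9, -0.1, -0.8]
finger_gap: 0.0602
grip_force: 30.0
```

```bash
cat >> h.py <<'E'
def slotang(im,c0):
    """direction of the slot (deg): depth-free rim gap from near view is poor, so list rim points by angle"""
    c,q,P=rim(im,c0); a=np.degrees(np.arctan2(q[:,1]-c[1],q[:,0]-c[0]))
    s=np.sort(a); g=np.diff(np.r_[s,s[0]+360]); i=g.argsort()[-3:]
    print("c",c.round(4),"gaps",[(s[j].round(1),g[j].round(1),((s[j]+g[j]/2+180)%360-180).round(1)) for j in i])
E
python3 - <<'E'
from h import *
im=get_image("scene"); slotang(im,O)
inc([.532,-.1156,.063],60.6)
print(monitor.get_obs()["wrist_force"])
E
```

```text
c [ 0.536  -0.1152] gaps [(np.float64(-141.2), np.float64(25.0), np.float64(-128.7)), (np.float64(-93.4), np.float64(28.3), np.float64(-79.3)), (np.float64(128.8), np.float64(30.0), np.float64(143.8))]
t 6.95 pos [ 0.5292 -0.1149  0.0637] shift [-2.8  0.8  0.7] turn [-0.    -0.003 -0.009]
[-5.61744934  0.52785963 -1.06471727]
```

The rim gap is centred at -79.3° and the target is -79.4°. Opening the gripper and rising.

Call:
arm_command(increments=[0, 0, 0, 0, 0, 0, 95, 0, 0, 0, 0, 0, 0, 95, 0, 0, 0, 0, 0, 0, 95, 0, 0, 0, 0, 0, 0, 95, 0, 0, 0, 0, 0, 0, 95, 0, 0, -20, 0, 0, 0, 95, 0, 0, -50, 0, 0, 0, 95, 0, 0, -100, 0, 0, 0, 95, 0, 0, -150, 0, 0, 0, 95, 0, 0, -200, 0, 0, 0, 95])

```text
time_s: 7.95
eef_pos: [0.5299, -0.1151, 0.2662]
tool_rot: [0.0, 0.257, 0.966, 0.0]
wrist_force: [1.1, 0.9, 0.5]
finger_gap: 0.095
grip_force: 0.0
```

Call:
arm_command(increments=[0, 0, -50, 0, 0, -0.1, 95, 0, 0, -100, 0, 0, -0.2, 95, 0, 0, -140, 0, 0, -0.3, 95, 0, 0, -140, 0, 0, -0.4, 95, 0, 0, -140, 0, 0, -0.5, 95, 0, 0, -140, 0, 0, -0.6, 95, 0, 0, -140, 0, 0, -0.7, 95, 0, 0, -140, 0, 0, -0.7, 95])

```text
time_s: 8.75
eef_pos: [0.5301, -0.1152, 0.4041]
tool_rot: [0.0, -0.091, 0.996, 0.0]
wrist_force: [-0.8, -0.0, 0.1]
finger_gap: 0.0953
grip_force: 0.0
```

```bash
python3 - <<'E'
from h import *
im=get_image("scene"); slotang(im,O); save(im,"s4.png",(180,115,310,265),4)
for n in ("scene","top"):
    im=get_image(n)
    P,ok=cloud(im); c=im["color"].astype(int)
    g=press(0,167,317)
    m=ok&(abs(P[...,2]-.317)<.03)&(np.hypot(P[...,0]-g[0],P[...,1]-g[1])<.12)&(c[...,0]-c[...,2]>50)
    q=P[m]; print(n,m.sum(),g, q.mean(0).round(4),q.min(0).round(3),q.max(0).round(3))
    k=np.polyfit(q[:,0],q[:,1],1); print("yaw",np.degrees(np.arctan(k[0])), q[:,2].max())
inc(press(-30,167,430),100.6);print(monitor.get_obs()["joint_pos"].round(3))
E
```

```text
c [ 0.5355 -0.1149] gaps [(np.float64(80.0), np.float64(18.0), np.float64(89.1)), (np.float64(27.7), np.float64(21.1), np.float64(38.2)), (np.float64(-95.8), np.float64(24.5), np.float64(-83.5))]
scene 141 [0.50128012 0.0485502  0.317     ] [0.5016 0.0453 0.3208] [0.448 0.031 0.308] [0.557 0.062 0.327]
yaw 10.465972083579054 0.3270698086545424
top 241 [0.50128012 0.0485502  0.317     ] [0.4984 0.0479 0.3226] [0.445 0.032 0.313] [0.557 0.066 0.33 ]
yaw 10.512175387736717 0.33027174443438456
t 8.9 pos [ 0.5302 -0.1153  0.4041] shift [ 29.5 166.1 -25.9] turn [ 0.     0.    -0.008]
[-0.336  0.239  1.484  0.     1.419 -2.084]
```

View pics/s4.png

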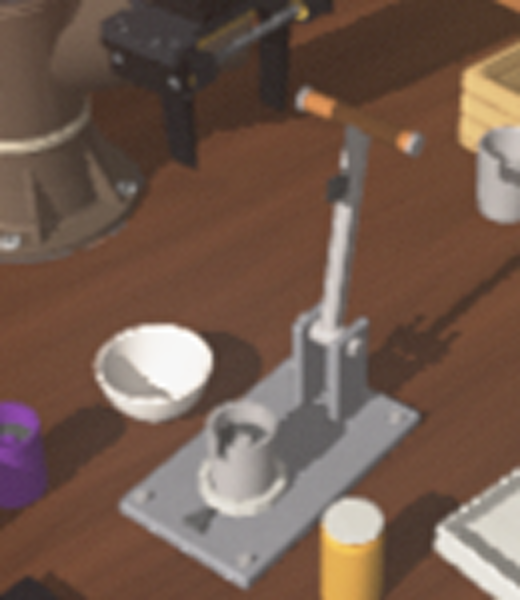

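```bash
cat >> h.py <<'E'
def proj(im,p):
    f=im["z_map"].shape[0]/2/np.tan(np.radians(im["vfov"])/2)
    c=(np.atleast_2d(p)-np.array(im["xyz"]))@rot(im["orientation"])
    return np.c_[c[:,0]/c[:,2]*f+im["cx"],c[:,1]/c[:,2]*f+im["cy"]]
E
python3 - <<'E'
from h import *
import h
W=[]
for n,o,box in (("scene",[.5335,-.115],(222,208,257,252)),("top",[.5307,-.1162],(248,190,290,220))):
    ims=[get_image(n) for _ in range(4)]; im=ims[0]
    a=np.mean([i["color"] for i in ims],0).astype(np.uint8)[:,:,::-1]
    h.O=np.array(o); k=16 if n=="scene" else 12
    c=cv2.resize(a[box[1]:box[3],box[0]:box[2]],None,fx=k,fy=k,interpolation=cv2.INTER_CUBIC)
    def L(pts,col):
        q=np.round((proj(im,[h.press(*p) for p in pts])-box[:2]+.5)*k).astype(np.int32); cv2.polylines(c,[q],False,col,1,cv2.LINE_AA)
    for x in (-7,7): L([(x,-29,90),(x,-29,68)],(0,0,255))
    L([(0,-46,21),(0,-75,15)],(0,255,0))
    t=np.linspace(0,6.29,60); L([(38.5*np.cos(s),38.5*np.sin(s),27) for s in t],(255,0,0)); L([(30*np.cos(s),30*np.sin(s),90) for s in t],(255,255,0))
    W.append(c[:704])
h_=max(w.shape[0] for w in W); W=[cv2.resize(w,None,fx=.8,fy=.8) if 1 else w for w in W]
H=max(w.shape[0] for w in W); W=[cv2.copyMakeBorder(w,0,H-w.shape[0],0,0,0) for w in W]
o=np.hstack(W); print(o.shape); s=min(1,800/o.shape[1]); cv2.imwrite("pics/ov.png",cv2.resize(o,None,fx=s,fy=s))
E
```

```text
(563, 851, 3)
```

View pics/ov.png

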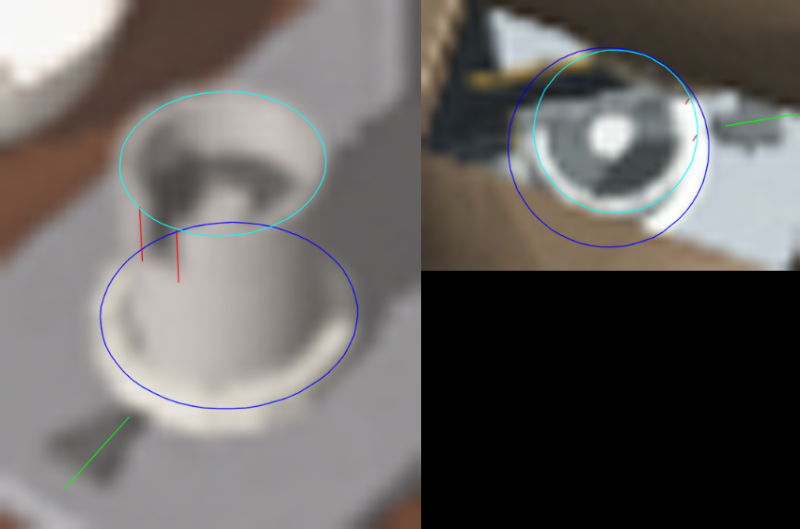

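Call:
arm_command(increments=[30, 50, -26, 0, 0, 0, 95, 30, 90, -26, 0, 0, 0, 95, 30, 130, -26, 0, 0, 0, 95, 30, 166, -26, 0, 0, 0, 95, 30, 166, -26, 0, 0, 0, 95, 30, 166, -26, 0, 0, 0, 95])

```text
time_s: 9.9
eef_pos: [0.4708, 0.0431, 0.4303]
tool_rot: [0.0, -0.091, 0.996, -0.0]
wrist_force: [1.0, 0.2, -0.0]
finger_gap: 0.0946
grip_force: 0.0
```

```bash
python3 - <<'E'
from h import *
import h
for n in ("scene","top"):
    ims=[get_image(n) for _ in range(4)]; im=dict(ims[0])
    im["z_map"]=np.median([i["z_map"] for i in ims],0)
    c,q,P=rim(im,np.array([.533,-.1155])); slotang(im,np.array([.533,-.1155]))
    h.O=np.array([.5335,-.115] if n=="scene" else [.5307,-.1162])
    M=R.from_euler('z',-10.55,degrees=True).as_matrix()[:2,:2]
    # pointer in this camera: dark, low-saturation pixels at press y -75..-44, z 15..24mm
    A,ok=cloud(im); U=((A[...,:2]-h.O)@M.T)*1e3; z=A[...,2]*1e3
    col=np.mean([i["color"] for i in ims],0); dark=ok&(col.max(-1)<105)&(abs(U[...,0])<14)&(U[...,1]<-42)&(U[...,1]>-80)&(z>10)
    w=U[dark]; print(n,"c press",(M@(c-h.O)*1e3).round(1),"pointer",dark.sum(),w.mean(0).round(1),w.min(0).round(1),w.max(0).round(1))
    u=((q[:,:2]-h.O)@M.T)*1e3; s=u[:,1]<-12; print(np.array(sorted(u[s].round(1).tolist())).tolist())
    Q=ok&(z>66)&(z<84)&(np.hypot(U[...,0],U[...,1]+0)<34)&(U[...,1]<-17); print("wall",np.array(sorted(np.c_[U[Q],z[Q]].round(0).tolist())).astype(int).tolist())
E
```

```text
c [ 0.5353 -0.1151] gaps [(np.float64(-116.2), np.float64(13.3), np.float64(-109.5)), (np.float64(61.2), np.float64(13.5), np.float64(67.9)), (np.float64(-97.5), np.float64(32.1), np.float64(-81.4))]
scene c press [ 1.8 -0.4] pointer 16 [  1.  -58.2] [ -8.8 -65.6] [  8.4 -44. ]
[[-24.6, -14.2], [-20.9, -18.5], [-18.3, -21.5], [-16.9, -23.2], [-13.9, -21.4], [-9.5, -26.4], [-9.2, -27.0], [-7.8, -23.1], [-6.2, -25.0], [8.1, -25.5], [9.8, -27.6], [13.8, -27.2], [14.5, -27.7], [16.6, -24.9], [16.9, -25.5], [18.4, -21.9], [19.4, -23.1], [20.9, -19.5], [21.9, -20.8], [23.5, -17.2], [24.1, -12.5], [24.6, -18.7], [25.6, -14.3]]
wall [[-17, -24, 78], [-17, -23, 83], [-11, -26, 69], [-10, -26, 80], [-9, -27, 76], [-8, -18, 69], [-6, -27, 68], [-6, -27, 73], [-6, -26, 82], [-6, -21, 68], [-5, -27, 79], [-4, -24, 67], [-4, -18, 68], [0, -28, 68], [0, -22, 68], [8, -27, 67], [10, -29, 74], [10, -29, 80], [11, -25, 68], [12, -26, 74], [12, -26, 78], [14, -28, 66], [15, -24, 69], [16, -25, 75], [17, -26, 82], [18, -21, 78], [19, -23, 70], [19, -23, 75], [21, -20, 74], [22, -21, 71], [22, -21, 80], 
[... 251 characters left out ...]
nter 1 [ -1.8 -45.2] [ -1.8 -45.2] [ -1.8 -45.2]
[[-23.2, -15.7], [-22.6, -12.5], [-20.5, -19.7], [-20.0, -16.3], [-17.3, -20.3], [-14.8, -24.0], [-13.9, -21.1], [-11.4, -24.8], [-8.1, -25.5], [-5.4, -29.5], [-4.8, -26.2], [8.9, -25.5], [11.9, -25.9], [15.5, -26.8], [15.7, -23.2], [19.5, -24.2], [19.6, -20.6], [20.7, -17.7], [23.9, -18.3], [24.6, -15.0], [28.4, -12.4]]
wall [[-15, -19, 67], [-9, -20, 68], [-6, -24, 67], [-5, -20, 69], [-5, -17, 70], [-3, -24, 69], [-2, -21, 67], [-1, -18, 69], [0, -29, 67], [2, -19, 66], [4, -29, 67], [4, -26, 66], [5, -22, 69], [5, -19, 67], [8, -23, 70], [9, -20, 67], [13, -23, 84], [13, -17, 68], [15, -21, 68], [16, -18, 69], [18, -21, 77], [19, -19, 66]]
```

```bash
python3 - <<'E'
from h import *
import pickle
from scipy.optimize import minimize
from scipy.ndimage import map_coordinates
d=pickle.load(open("d0.pkl","rb"))
t=np.linspace(0.03,.97,60)[:,None]
C=np.array([[-75,-85],[75,-85],[75,175],[-75,175]],float)
for n in d:
    im=d[n]; c=im["color"].astype(float); S=cv2.GaussianBlur(c[...,0]-c[...,2],(0,0),.7)
    def J(p,w=4):
        p=np.array(p); ca,sa=np.cos(p[2]),np.sin(p[2]); M=np.array([[ca,-sa],[sa,ca]]); s=0
        def smp(Q):
            uv=proj(im,np.c_[(Q/1e3)@M.T+p[:2]/1e3,np.full(len(Q),.015)]); return map_coordinates(S,[uv[:,1],uv[:,0]],order=1)
        for i in range(4):
            a,b=C[i],C[(i+1)%4]; Q=a+(b-a)*t; e=(b-a)/np.linalg.norm(b-a); nn=np.array([e[1],-e[0]])
            s+=np.mean(np.clip(smp(Q+nn*w)-smp(Q-nn*w),-20,60))
        return -s
    r=min((minimize(J,[532+dx,-115.6+dy,.185],method="Nelder-Mead",options=dict(initial_simplex=np.array([532+dx,-115.6+dy,.185])+np.array([[0,0,0],[3,0,0],[0,3,0],[0,0,.03]]))) for dx in(-2,0,2) for dy in(-2,0,2)),key=lambda r:r.fun)
    ca,sa=np.cos(r.x[2]),np.sin(r.x[2]);M=np.array([[ca,sa],[-sa,ca]])
    bc=np.array([535.3,-115.1] if n=="scene" else [532.2,-115.9]); ang={"scene":-81.4,"top":-77.9}[n]
    sl=bc+28*np.array([np.cos(np.radians(ang)),np.sin(np.radians(ang))])
    print(n,r.x[:2].round(1),np.degrees(r.x[2]).round(2),r.fun.round(1),"barrel",(M@(bc-r.x[:2])).round(1),"slot",(M@(sl-r.x[:2])).round(1))
E
```

```text
top [ 528.9 -116.3] 9.87 -235.2 barrel [ 3.3 -0.2] slot [  4.4 -28.1]
scene [ 537.6 -122. ] 10.79 -80.3 barrel [-1.   7.3] slot [ -2.1 -20.7]
```

Call:
arm_command(increments=[0, 0, 30, 0, 0, 0, 95, 0, 0, 60, 0, 0, 0, 95, 0, 0, 90, 0, 0, 0, 95, 0, 0, 118, 0, 0, 0, 95, 0, 0, 118, 0, 0, 0, 60, 0, 0, 118, 0, 0, 0, 30, 0, 0, 118, 0, 0, 0, 12, 0, 0, 118, 0, 0, 0, 12, 0, 0, 118, 0, 0, 0, 12, 0, 0, 118, 0, 0, 0, 12])

```text
time_s: 11.3
eef_pos: [0.471, 0.0427, 0.3126]
tool_rot: [0.0, -0.09, 0.996, -0.0]
wrist_force: [0.1, 0.2, 0.2]
finger_gap: 0.0523
grip_force: 0.0
```

```bash
python3 - <<'E'
from h import *
im=get_image("scene"); save(im,"s5.png",(180,70,320,265),3)
inc(press(-30,167,312),100.6); o=monitor.get_obs(); print(o["finger_gap"],o["wrist_force"],o["grip_force"])
# arc about the hinge, in tool axes (x=-press x, y=+press y, z=down) from rest
th=np.linspace(0,1.745,19); y=130+215*np.sin(np.radians(10)-th); z=105+215*np.cos(np.radians(10)-th)
for t,a,b in zip(th,y-y[0],z[0]-z): print(t.round(3),a.round(1),b.round(1))
E
```

```text
t 11.35 pos [0.471  0.0427 0.3124] shift [-0.9  0.2  0.4] turn [-0.     0.001 -0.005]
0.04818162081081487 [ 0.48231639 -0.32929948  0.25815385] 0.0
0.0 0.0 0.0
0.097 -20.7 -2.6
0.194 -41.5 -3.2
0.291 -62.3 -1.8
0.388 -82.8 1.6
0.485 -103.0 7.0
0.582 -122.5 14.3
0.679 -141.2 23.5
0.776 -158.9 34.4
0.872 -175.5 47.0
0.969 -190.8 61.2
1.066 -204.7 76.7
1.163 -216.9 93.5
1.26 -227.5 111.5
1.357 -236.3 130.4
1.454 -243.3 150.0
1.551 -248.3 170.2
1.648 -251.3 190.9
1.745 -252.3 211.7
```

View pics/s5.png

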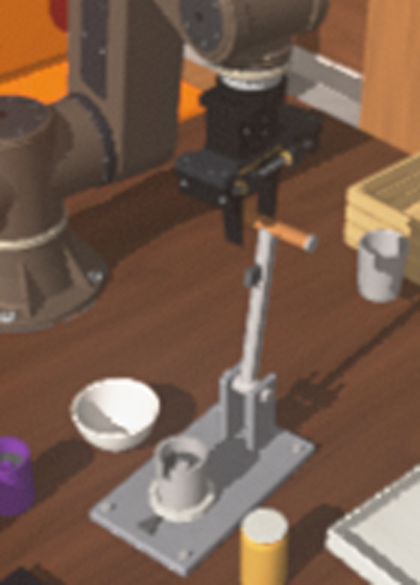

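The fingers at (232,220) and (268,205) straddle the bar's left part. Closing now.

Call:
arm_command(increments=[0, 0, 0, 0, 0, 0, 12, 0, 0, 0, 0, 0, 0, 12, 0, 0, 0, 0, 0, 0, 12, 0, 0, 0, 0, 0, 0, 12, 0, 0, 0, 0, 0, 0, 12])

```text
time_s: 11.85
eef_pos: [0.4709, 0.0429, 0.3121]
tool_rot: [-0.0, -0.09, 0.996, 0.0]
wrist_force: [-0.3, 2.1, 0.2]
finger_gap: 0.0174
grip_force: 30.0
```

Call:
arm_command(increments=[0, -10, -1, 0, 0, 0, 12, 0, -21, -3, 0, 0, 0, 12, 0, -41, -3, 0, 0, 0, 12, 0, -62, -2, 0, 0, 0, 12, 0, -83, 2, 0, 0, 0, 12, 0, -103, 7, 0, 0, 0, 12, 0, -122, 14, 0, 0, 0, 12, 0, -141, 23, 0, 0, 0, 12, 0, -159, 34, 0, 0, 0, 12, 0, -159, 34, 0, 0, 0, 12])

```text
time_s: 12.85
eef_pos: [0.4996, -0.1153, 0.2775]
tool_rot: [-0.0, -0.089, 0.996, 0.0]
wrist_force: [-0.2, 1.4, 4.3]
finger_gap: 0.0172
grip_force: 30.1
```

Call:
arm_command(increments=[0, -16, 13, 0, 0, 0, 12, 0, -32, 27, 0, 0, 0, 12, 0, -46, 43, 0, 0, 0, 12, 0, -58, 60, 0, 0, 0, 12, 0, -68, 78, 0, 0, 0, 12, 0, -77, 96, 0, 0, 0, 12, 0, -84, 116, 0, 0, 0, 12, 0, -89, 136, 0, 0, 0, 12, 0, -91, 147, 0, 0, 0, 12, 0, -91, 147, 0, 0, 0, 12])

```text
time_s: 13.85
eef_pos: [0.5155, -0.2032, 0.1302]
tool_rot: [-0.001, -0.09, 0.996, 0.001]
wrist_force: [-1.6, 3.1, 7.2]
finger_gap: 0.0174
grip_force: 30.0
```

Call:
arm_command(increments=[0, -1, 8, 0, 0, 0, 12, 0, -2, 16, 0, 0, 0, 12, 0, -2, 24, 0, 0, 0, 12, 0, -2, 31, 0, 0, 0, 12, 0, -2, 31, 0, 0, 0, 12])

```text
time_s: 14.35
eef_pos: [0.516, -0.2054, 0.1]
tool_rot: [-0.0, -0.09, 0.996, -0.0]
wrist_force: [-1.9, -0.6, 7.3]
finger_gap: 0.0171
grip_force: 30.0
```

```bash
python3 - <<'E'
from h import *
im=get_image("scene"); save(im,"s6.png",(190,150,300,265),4.5)
inc(press(-30,-82,100),100.6); P,ok=cloud(im); c=im["color"].astype(int)
g=press(0,-82,105); m=ok&(c[...,0]-c[...,2]>50)&(abs(P[...,2]-.11)<.03)&(np.hypot(P[...,0]-g[0],P[...,1]-g[1])<.08)
print(m.sum(),P[m].mean(0),P[m].max(0))
E
```

```text
t 14.4 pos [ 0.516  -0.2054  0.1003] shift [-2.2  3.4  0.3] turn [-0.    -0.    -0.004]
92 [ 0.56578805 -0.19912526  0.11252729] [ 0.6005056  -0.18819309  0.12092261]
```

View pics/s6.png

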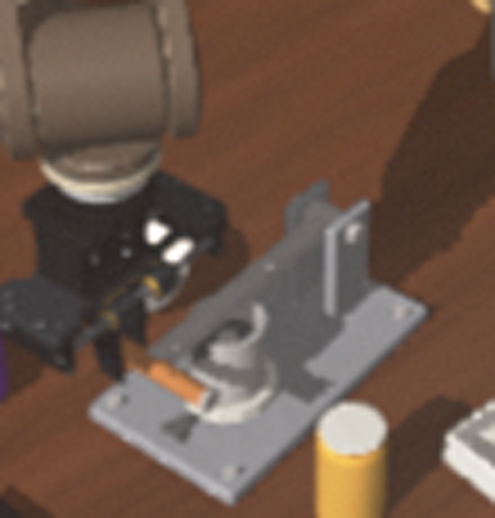

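The lever is level over the barrel, with the bar at (180,380). The force is only the spring's 7 N, so I'll press a little further to reach the stop and hold there.

Call:
arm_command(increments=[0, 0, 2, 0, 0, 0, 12, 0, 0, 4, 0, 0, 0, 12, 0, 0, 5, 0, 0, 0, 12, 0, 0, 5, 0, 0, 0, 12, 0, 0, 5, 0, 0, 0, 12, 0, 0, 5, 0, 0, 0, 12, 0, 0, 5, 0, 0, 0, 12, 0, 0, 5, 0, 0, 0, 12])

```text
time_s: 15.2
eef_pos: [0.5161, -0.2055, 0.0963]
tool_rot: [0.0, -0.09, 0.996, -0.0]
wrist_force: [-5.2, 0.2, 14.1]
finger_gap: 0.0175
grip_force: 30.0
```

Call:
arm_command(increments=[0, 1, -25, 0, 0, 0, 12, 0, 4, -46, 0, 0, 0, 12, 0, 9, -66, 0, 0, 0, 12, 0, 16, -86, 0, 0, 0, 12, 0, 25, -105, 0, 0, 0, 12, 0, 35, -123, 0, 0, 0, 12, 0, 47, -139, 0, 0, 0, 12, 0, 61, -155, 0, 0, 0, 12, 0, 77, -169, 0, 0, 0, 12, 0, 93, -182, 0, 0, 0, 12])

```text
time_s: 16.2
eef_pos: [0.497, -0.1093, 0.274]
tool_rot: [-0.004, -0.09, 0.996, 0.005]
wrist_force: [3.8, 26.5, -36.1]
finger_gap: 0.0174
grip_force: 30.0
```

Call:
arm_command(increments=[0, 18, -11, 0, 0, 0, 12, 0, 37, -20, 0, 0, 0, 12, 0, 56, -27, 0, 0, 0, 12, 0, 76, -32, 0, 0, 0, 12, 0, 97, -36, 0, 0, 0, 12, 0, 118, -37, 0, 0, 0, 12, 0, 138, -37, 0, 0, 0, 12, 0, 159, -34, 0, 0, 0, 12, 0, 159, -34, 0, 0, 0, 12, 0, 159, -34, 0, 0, 0, 12])

```text
time_s: 17.2
eef_pos: [0.4694, 0.0428, 0.3108]
tool_rot: [-0.002, -0.091, 0.996, -0.0]
wrist_force: [-7.3, -2.0, 1.7]
finger_gap: 0.0172
grip_force: 30.0
```

```bash
python3 - <<'E'
from h import *
inc([.4709,.0429,.3121],100.6)
for n in("scene","top"): slotang(get_image(n),np.array([.533,-.1155]))
E
```

```text
t 17.2 pos [0.4694 0.0428 0.3108] shift [-1.5 -0.2 -1.3] turn [-0.    -0.004 -0.004]
c [ 0.5352 -0.1151] gaps [(np.float64(83.0), np.float64(16.2), np.float64(91.1)), (np.float64(52.3), np.float64(16.8), np.float64(60.7)), (np.float64(-93.8), np.float64(27.2), np.float64(-80.3))]
c [ 0.5322 -0.1159] gaps [(np.float64(113.8), np.float64(14.2), np.float64(120.9)), (np.float64(-15.8), np.float64(14.6), np.float64(-8.5)), (np.float64(-92.1), np.float64(28.5), np.float64(-77.8))]
```

The slot is unchanged. Opening the gripper and rising clear.

Call:
arm_command(increments=[0, 0, 0, 0, 0, 0, 50, 0, 0, 0, 0, 0, 0, 80, 0, 0, 0, 0, 0, 0, 80, 0, 0, 0, 0, 0, 0, 80, 0, 0, 0, 0, 0, 0, 80, 0, 0, 0, 0, 0, 0, 80, 0, 0, -30, 0, 0, 0, 80, 0, 0, -70, 0, 0, 0, 80, 0, 0, -110, 0, 0, 0, 80, 0, 0, -110, 0, 0, 0, 80])

```text
time_s: 18.3
eef_pos: [0.4719, 0.0426, 0.4258]
tool_rot: [0.004, -0.09, 0.996, -0.001]
wrist_force: [-0.3, -0.3, -1.0]
finger_gap: 0.0795
grip_force: 0.0
```

```bash
python3 - <<'E'
from h import *
g=press(0,167,317)
for n in ("scene","top"):
    im=get_image(n); P,ok=cloud(im); c=im["color"].astype(int)
    m=ok&(abs(P[...,2]-.317)<.03)&(np.hypot(P[...,0]-g[0],P[...,1]-g[1])<.12)&(c[...,0]-c[...,2]>50)
    print(n,m.sum(),P[m].mean(0).round(4)); slotang(im,np.array([.533,-.1155]))
    if n=="scene": save(im,"s7.png")
o=monitor.get_obs(); print(o["time_s"],o["eef_pos"],o["finger_gap"],o["wrist_force"])
E
```

```text
scene 147 [0.5014 0.0455 0.3204]
c [ 0.5351 -0.1151] gaps [(np.float64(-137.6), np.float64(15.3), np.float64(-130.0)), (np.float64(-92.7), np.float64(25.5), np.float64(-80.0)), (np.float64(38.0), np.float64(28.3), np.float64(52.1))]
top 0 [nan nan nan]
c [ 0.5322 -0.1158] gaps [(np.float64(-128.0), np.float64(15.2), np.float64(-120.4)), (np.float64(98.8), np.float64(23.5), np.float64(110.6)), (np.float64(-93.2), np.float64(30.0), np.float64(-78.3))]
18.4 [0.47085475 0.04266878 0.42119486] 0.07973283665757569 [-0.33253508  0.50909175 -0.91273897]<stdin>:6: RuntimeWarning: Mean of empty slice.
  ret = um.true_divide(
```

View pics/s7.png

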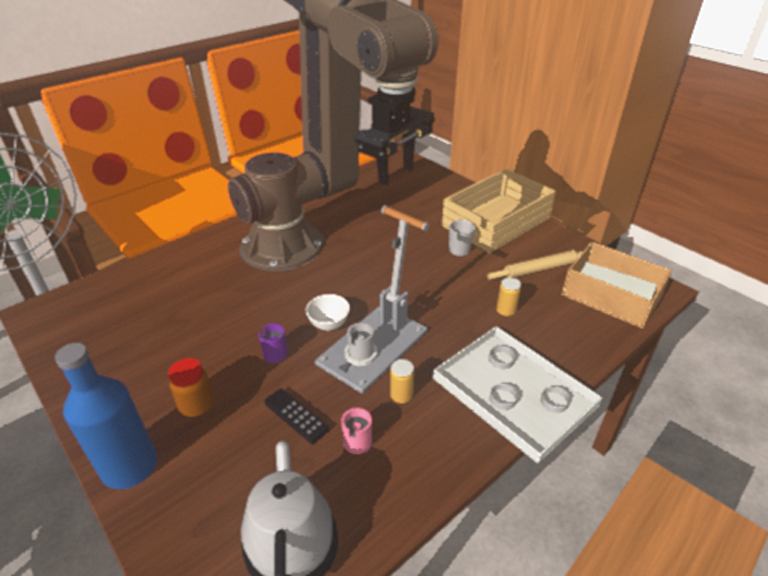

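The lever is back at rest, with the crossbar at (405,217) as at the start. The slot faces the pointer, the bystanders haven't moved, and the gripper is clear. Handing in.

```bash
python3 -c "
from workcell import robot
print(robot.close_job())"
```

```text
the job is handed in; nothing more can be done
None
```

I turned the barrel so its slot faces the pointer (within about 2 mm by the cameras), pressed the lever to its stop, held it there about 0.5 s, brought it back up gripped and let go at rest, moved nothing else, and handed the job in at about 18 s; no verdict was returned.

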